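Slide the nail-tip palette between the powder pots

ROBOT

A 6-joint arm with a two-finger parallel gripper is mounted at the origin on the work surface. World frame = base frame: x ahead of the robot, y to its left, z up, the work surface at z = 0. Lengths are in m, angles in rad, forces in N, time in s.
With the tool pointing down it reaches from about 0.375 to 0.9 m from the base axis. Payload 3.1 kg.
Tool frame: the origin (TCP) lies on the centre line of the jaws, within the pads' length; the fingertips stand robot.tip_reach ahead of it and the grasp point (between the pads) lies 8 mm behind it (robot.tip_reach is the distance from the TCP to the fingertips, in m); z points along the fingers, y is the line along which they close (so a half turn about z gives the same grasp; the last joint's range is limited). The gripper opens to 87 mm and grips with 3 to 60 N. Pads are 19 mm wide; open, the fingers measure 117 mm over their backs; the gripper's body (75 mm by 190 mm) begins 51 mm behind the grasp point.
Start: joints at [-1.302, 0.527, 1.433, -0, 1.181, -0.178], TCP at [0.271, -0.563, 0.234] pointing down, gripper open.
Joint ranges: [-3.08, 3.08], [-0.75, 2.2], [0.22, 2.44], [-1.43, 4.57], [0, 2.65], [-2.85, 2.85]. Speed limits (rad/s): [2.79, 2.79, 3.14, 3.14, 3.14, 3.14].

INTERFACE

Orientations are given as a unit quaternion [x, y, z, w].
In Python, from rig import robot gives the robot as it stands.
- The arm moves only by the tool jog_arm, never from a script. Its argument "motion" is one flat list of numbers, 7 for each row, row after row: the shift along the tool's x, y, z scaled (see below), then the turn, a rotation vector about the tool's x, y, z scaled (see below), then the gripper's target within -1 to 1 (shut at 1, half-way at 0, fully open at -1). In form: [x, y, z, rx, ry, rz, hand, x, y, z, rx, ry, rz, hand, ...]. A call has 1 to 12 rows; each row shifts and turns the commanded pose from where the row before left it, along the tool's axes as they then stand; what a row does not reach is not made up. The controller multiplies each number of a shift by 4 cm and each number of a turn by 4 degrees. A row lasts 1/8 s, in which the tool goes at most 62.5 mm and 10.7 degrees, less where a joint would pass 70% of its speed; a pose out of reach is approached as far as the arm can. A call with a number of a shift or a turn outside -1 to 1 is refused whole. A call with a gripper value outside its range is refused whole. The fingers move at their own pace and stop on an object; "grip_force" is the grip in N (left out, the last holds). Time passes only in rows, so rows that do not move let the fingers close. It gives the time, the measured TCP pose, the force, the opening and the grip force at its end, in the units of the state.
- robot.get_obs(): the state, without advancing time (a new reading comes with each control period).
- robot.camera(name): name is "scene" or "top" or "wrist"; returns the picture (400x640x3 uint8, blue, green, red); there is no depth.
- robot.calibration(name): a dict with "fx", "fy", "cx", "cy" (pixels), "R" (3x3) and "t" (3): a world point X has camera coordinates R X + t; the wrist camera has in their place "T_tool_cam" (4x4, takes a point from camera to tool coordinates, whose origin is the TCP and whose axes are the flange's). Camera axes: x right, y down, z forward; pixel columns grow to the right and rows downward; lengths in m; the calibration is good to about 2 mm. A picture is of the moment at which its call begins: read the wrist's pose just before it. calibration takes no time and is no camera call.
- robot.hand_in(): hands the job in; it is judged then, once.
The state is a dict: "time": time; "q": joint angles; "joint_velocities": joint speeds; "joint_torque": joint torques, N m; "position": TCP position; "tool_rot": TCP orientation; "ft_force": force on the tool from outside, world axes, zero at the start; "moment": the same for the moment, N m; "grip_width": finger opening in m; "grip_force": force on a finger pad.
Only numpy, scipy, OpenCV 4.12 (cv2) and the standard library are available. Lean on these libraries where they do the work, as an engineer would, in place of code of your own. Each camera call takes 0.05 s, during which the arm holds its last target. There are 200 camera calls.

TASK

The purple nail-tip palette lies on the white paper sheet: push it along the table through the narrow gap between the two powder pots until it lies wholly on the pink drying pad on the other side. Only push it with the fingertips, never pick it up or tip it, then draw back clear of it; leave everything else on the table where it is.

Things in the scene. Friction and masses are not known exactly. Their poses are not given: they have to be found in the camera images.
- palette: the palette: a purple rectangular slab, 64 mm (its x) by 90 mm (its y) by 20 mm high, edges rounded, eight coloured nail tips lying in two rows on top (3 mm high). Loose, about 150 g, slides on the table under a light push (under 3 N). Origin: centre of its underside. It fits through the gap only lengthwise, its y along the y of the pots; which end leads does not matter.
- pots: two grey round powder pots, white lids with a cream disc, stuck fast to the table, each 66 mm wide, 40 mm high, centres at x = -68 and +68 mm: a 70 mm gap, 3 mm clear either side of the palette. Origin on the table midway between them, y through the gap, z up. The palette starts on the +y or -y side, the pad is on the other. Bystanders keep 110 mm off the y axis up to 300 mm from the gap.
- pad: the drying pad: a pink rectangle with a darker rim, 100 mm (its x) by 126 mm (its y), flush with the table (no step). Origin at its centre on the table, axes parallel to those of the pots.
- sheet: the white paper sheet on which the palette starts, 190 mm by 160 mm, flush with the table (no step). Origin at its centre.
- corner_a (a point): the bottom corner of the palette at x = -32 mm, y = -45 mm in its frame
- corner_b (a point): the bottom corner of the palette at x = +32 mm, y = -45 mm in its frame
- corner_c (a point): the bottom corner of the palette at x = +32 mm, y = +45 mm in its frame
- corner_d (a point): the bottom corner of the palette at x = -32 mm, y = +45 mm in its frame
- polish_red: bystander: red nail-polish bottle with black cap, 30 mm diameter, 72 mm high, standing loose beyond the pot at x = +68 mm, some 150 mm from the middle of the gap; origin at the centre of its foot
- buffer: bystander: orange buffing block 26 x 90 x 26 mm lying loose near the pot at x = -68 mm, some 155 mm from the middle of the gap; origin at the centre of its underside, long axis y
- polish_green: bystander: green nail-polish bottle with black cap, 30 mm diameter, 72 mm high, loose, at the left; origin at the centre of its foot
- lid_spare: bystander: loose white pot lid, 70 mm diameter, 13 mm high, at the right; origin at the centre of its underside
- dish: bystander: small white bowl, 60 mm diameter, 35 mm high, loose, at the right; origin at the centre of its foot
- brush: bystander: a nail brush with a flat wooden handle, 160 mm long, 9 mm wide, lying loose at the left; origin at the middle of its underside, bristles at +x
Things that resemble listed ones, but are neither listed nor needed, are in the scene too. There is more than one size of the palette; the one meant has the size given above.

How it is judged:
By the outcome, as a careful person would: the job done as asked, in the order asked, and still so for the second after the job is handed in, with the robot touching nothing.
It also fails if it takes over 51 s, if anything falls off the work surface, if the arm or the gripper's body presses on something with over 40 N, if the wrist force passes 120 N, or if a joint passes its speed limit or range.

## Working session

There is one attempt and no reset: what is moved stays moved. The work goes in short steps, Python scripts to look and compute and a tool call to move; the robot and the scene stay as the last step left them, time stands still between calls to the robot, and variables do not carry over. Pictures are saved under pics/ and viewed, at most 10 in all, crops included, and the job is handed in when it is done.

Besides the shell and the picture viewer there is one more tool, called after "Request:" as name(argument=value, ...), one argument or row to a line, values as JSON. jog_arm: Moves the arm, as the interface text tells. Shifts and turns lie within -1 to 1; 1 stands for 4 cm of shift or 4 degrees of turn. Its arguments: {"type":"object","properties":{"motion":{"type":"array","items":{"type":"number"}},"grip_force":{"type":"number"}},"required":["motion"]}

```bash
mkdir -p pics; ls; python3 - <<'E'
from rig import robot
import cv2,numpy as np
o=robot.get_obs();print(o['time'],o['position'],o['tool_rot'],robot.tip_reach,o['grip_width'])
for n in('top','scene'):
    cv2.imwrite(f'pics/{n}0.png',robot.camera(n)); c=robot.calibration(n);print(n,{k:np.round(v,4).tolist() for k,v in c.items()})
print(robot.calibration('wrist'))
E
```

```text
pics
0.0 [ 0.27043105 -0.56267572  0.23257578] [ 9.75042424e-01  2.22016001e-01 -6.23993613e-05 -1.07809717e-03] 0.011 0.08737538776079702
top {'fx': 417.1841, 'fy': 417.1841, 'cx': 322.9466, 'cy': 197.3066, 'R': [[-0.0144, -0.9998, 0.0143], [-0.9928, 0.0125, -0.1195], [0.1193, -0.016, -0.9927]], 't': [0.0031, 0.6004, 1.3522]}
scene {'fx': 419.8487, 'fy': 419.8487, 'cx': 317.208, 'cy': 197.7186, 'R': [[-0.4635, 0.886, -0.0121], [0.5706, 0.288, -0.7691], [-0.6779, -0.3634, -0.639]], 't': [0.256, -0.3163, 1.5424]}
{'fx': 329.3048698153301, 'fy': 329.3048698153301, 'cx': 319.3524168042143, 'cy': 198.3153554555452, 'T_tool_cam': array([[ 1.20726584e-03, -9.60604929e-01, -2.77914937e-01,
         7.64781752e-02],
       [ 9.99999269e-01,  1.14276824e-03,  3.94063595e-04,
        -1.95746911e-03],
       [-6.09470693e-05, -2.77915210e-01,  9.60605607e-01,
        -1.51548960e-01],
       [ 0.00000000e+00,  0.00000000e+00,  0.00000000e+00,
         1.00000000e+00]])}
```

View pics/top0.png

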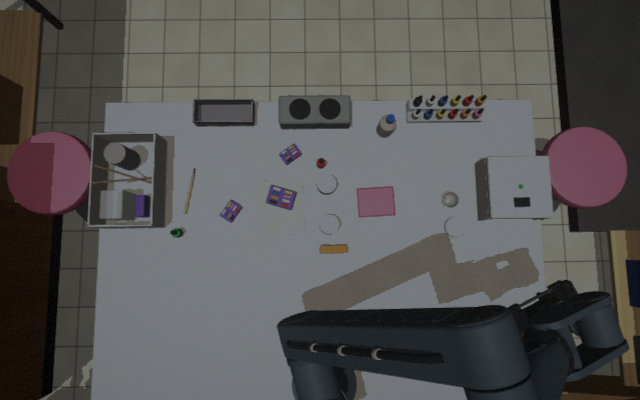

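View pics/scene0.png

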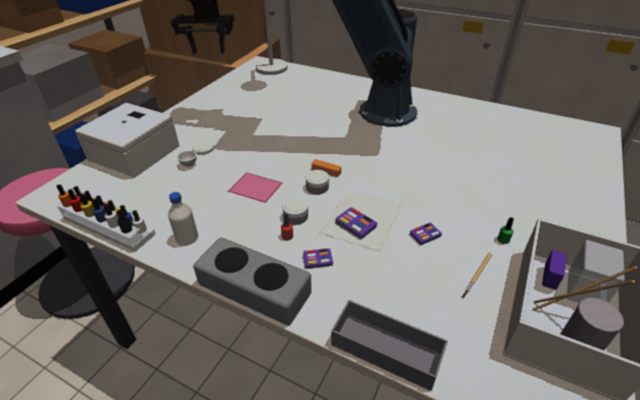

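The top view shows the palette at about (281,197) on the sheet. The pots are at (327,184) and (330,223), the pad is at (376,201), and the smaller decoy palettes are at (290,154) and (231,210). The push goes towards image right, which is world -y.

```bash
cat > h.py <<'E'
from rig import robot
import cv2,numpy as np
from scipy.spatial.transform import Rotation as Ro
def cam(n):
    o=robot.get_obs(); im=robot.camera(n); c=robot.calibration(n)
    K=np.array([[c['fx'],0,c['cx']],[0,c['fy'],c['cy']],[0,0,1]])
    if n=='wrist':
        T=np.eye(4);T[:3,:3]=Ro.from_quat(o['tool_rot']).as_matrix();T[:3,3]=o['position']
        M=np.linalg.inv(T@c['T_tool_cam']);R,t=M[:3,:3],M[:3,3]
    else: R,t=np.array(c['R']),np.array(c['t'])
    return o,im,K,R,t
def unproj(uv,z,K,R,t):
    uv=np.atleast_2d(uv).astype(float)
    d=np.c_[uv,np.ones(len(uv))]@np.linalg.inv(K).T@R
    C=-R.T@t
    return C+d*((z-C[2])/d[:,2])[:,None]
def rectify(im,K,R,t,z,x0,x1,y0,y1,s):
    """bird view of plane z; s px/m; row down = -x, col right = -y"""
    A=np.array([[0,-1/s,x1],[-1/s,0,y1],[0,0,z],[0,0,1]])
    H=K@np.c_[R,t]@A
    return cv2.warpPerspective(im,H,(int((y1-y0)*s),int((x1-x0)*s)),flags=cv2.INTER_LINEAR|cv2.WARP_INVERSE_MAP)
E
python3 - <<'E'
from h import *
o,im,K,R,t=cam('top')
for n,p,z in [('pal',(281,197),.02),('pot',(327,184),.04),('pot',(330,224),.04),('pad',(376,201),0),('red',(321,163),.07),('buf',(334,249),.026)]:
    print(n,unproj(p,z,K,R,t).round(4))
E
```

```text
pal [[0.6051 0.1357 0.02  ]]
pot [[ 0.6443 -0.0191  0.04  ]]
pot [[ 0.511  -0.0269  0.04  ]]
pad [[ 0.5897 -0.1867  0.    ]]
red [[7.096e-01 3.000e-04 7.000e-02]]
buf [[ 0.4291 -0.0392  0.026 ]]
```

```bash
cat >> h.py <<'E'
def plan(target,yaw,n,hand,o=None):
    """rows to straight-line go to target; yaw=world angle(deg) of tool x, tool down"""
    o=o or robot.get_obs(); p=np.array(o['position']);Rm=Ro.from_quat(o['tool_rot']).as_matrix()
    d=(np.array(target)-p)/n
    Rt=Ro.from_euler('z',yaw,degrees=True).as_matrix()@np.diag([1,-1,-1.])
    rv=Ro.from_matrix(Rm.T@Rt).as_rotvec()/n
    out=[]
    for i in range(n):
        out.append(np.r_[Rm.T@d/.04,np.degrees(rv)/4,hand]); Rm=Rm@Ro.from_rotvec(rv).as_matrix()
    for r in out: print(','.join(f'{v:.3f}' if abs(v)>5e-4 else '0' for v in r)+',')
E
python3 -c "
from h import *
plan([.585,.15,.27],93.4,20,.3)"
```

```text
0.740,-0.633,-0.045,-0.001,-0.001,-0.847,0.300,
0.776,-0.588,-0.045,-0.001,-0.001,-0.847,0.300,
0.810,-0.541,-0.045,-0.001,-0.001,-0.847,0.300,
0.840,-0.493,-0.046,-0.001,-0.001,-0.847,0.300,
0.868,-0.442,-0.046,-0.001,-0.001,-0.847,0.300,
0.892,-0.390,-0.046,-0.001,-0.001,-0.847,0.300,
0.914,-0.337,-0.046,-0.001,-0.001,-0.847,0.300,
0.932,-0.282,-0.046,-0.001,-0.001,-0.847,0.300,
0.947,-0.226,-0.046,-0.001,-0.001,-0.847,0.300,
0.959,-0.170,-0.046,-0.001,-0.001,-0.847,0.300,
0.967,-0.113,-0.046,-0.001,-0.001,-0.847,0.300,
0.972,-0.056,-0.046,-0.001,-0.001,-0.847,0.300,
0.974,0.002,-0.046,-0.001,-0.001,-0.847,0.300,
0.972,0.059,-0.046,-0.001,-0.001,-0.847,0.300,
0.967,0.117,-0.046,-0.001,-0.001,-0.847,0.300,
0.958,0.174,-0.046,-0.001,-0.001,-0.847,0.300,
0.946,0.230,-0.046,-0.001,-0.001,-0.847,0.300,
0.931,0.286,-0.046,-0.001,-0.001,-0.847,0.300,
0.913,0.340,-0.046,-0.001,-0.001,-0.847,0.300,
0.891,0.393,-0.046,-0.001,-0.001,-0.847,0.300,
```

Request:
jog_arm(
  motion=[0.74, -0.63, -0.05, 0, 0, -0.85, 0.5, 0.78, -0.59, -0.05, 0, 0, -0.85, 0.5, 0.81, -0.54, -0.05, 0, 0, -0.85, 0.5, 0.84, -0.49, -0.05, 0, 0, -0.85, 0.5, 0.87, -0.44, -0.05, 0, 0, -0.85, 0.5, 0.89, -0.39, -0.05, 0, 0, -0.85, 0.5, 0.91, -0.34, -0.05, 0, 0, -0.85, 0.5, 0.93, -0.28, -0.05, 0, 0, -0.85, 0.5, 0.95, -0.23, -0.05, 0, 0, -0.85, 0.5, 0.96, -0.17, -0.05, 0, 0, -0.85, 0.5, 0.97, -0.11, -0.05, 0, 0, -0.85, 0.5, 0.97, -0.06, -0.05, 0, 0, -0.85, 0.5],
)

```text
time: 1.65
position: [0.4591, -0.1342, 0.2575]
tool_rot: [0.836, 0.549, -0.0, -0.0]
ft_force: [0.9, -0.2, -0.3]
grip_width: 0.0218
grip_force: 0.0
```

Request:
jog_arm(
  motion=[0.97, 0, -0.05, 0, 0, -0.85, 0.5, 0.97, 0.06, -0.05, 0, 0, -0.85, 0.5, 0.97, 0.12, -0.05, 0, 0, -0.85, 0.5, 0.96, 0.17, -0.05, 0, 0, -0.85, 0.5, 0.95, 0.23, -0.05, 0, 0, -0.85, 0.5, 0.93, 0.29, -0.05, 0, 0, -0.85, 0.5, 0.91, 0.34, -0.05, 0, 0, -0.85, 0.5, 0.89, 0.39, -0.05, 0, 0, -0.85, 0.5, 0, 0, 0, 0, 0, 0, 0.5],
)

```text
time: 2.78
position: [0.5841, 0.1523, 0.2732]
tool_rot: [0.683, 0.73, 0.0, 0.0]
ft_force: [0.5, -0.4, 0.1]
grip_width: 0.0221
grip_force: 0.0
```

```bash
python3 - <<'E'
from h import *
o,im,K,R,t=cam('wrist')
print(o['time'],o['position'],o['tool_rot'],o['grip_width'])
np.savez('w1.npz',im=im,K=K,R=R,t=t)
cv2.imwrite('pics/w1.png',im)
E
```

```text
2.775 [0.58412435 0.1522738  0.2732208 ] [6.82955044e-01 7.30460335e-01 3.24900151e-04 8.29986139e-06] 0.02210958686650861
```

View pics/w1.png

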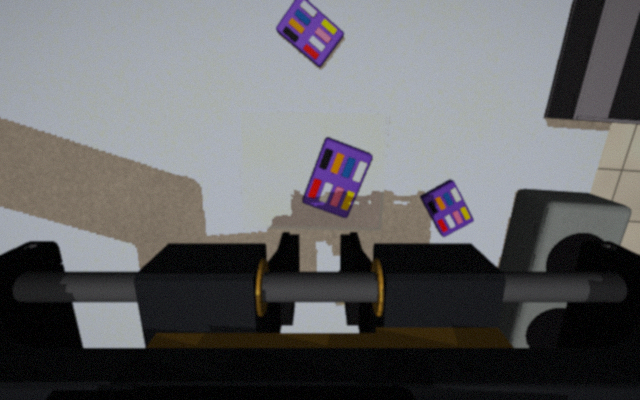

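The palette is at (338,177), turned about 20°. The gripper hides the pots, so I'll move back towards -y to see the pots, pad and palette together.

Request:
jog_arm(
  motion=[-1, 0, -0.2, 0, 0, 0, 0.5, -1, 0, -0.2, 0, 0, 0, 0.5, -1, 0, -0.2, 0, 0, 0, 0.5, -1, 0, -0.2, 0, 0, 0, 0.5, -1, 0, -0.2, 0, 0, 0, 0.5, -1, 0, -0.2, 0, 0, 0, 0.5, -1, 0, -0.2, 0, 0, 0, 0.5, -1, 0, -0.2, 0, 0, 0, 0.5, -1, 0, -0.2, 0, 0, 0, 0.5, 0, 0, 0, 0, 0, 0, 0.5],
)

```text
time: 4.08
position: [0.6055, -0.2135, 0.3456]
tool_rot: [0.686, 0.727, -0.0, 0.001]
ft_force: [0.0, 0.4, 0.6]
grip_width: 0.0218
grip_force: 0.0
```

```bash
python3 - <<'E'
from h import *
o,im,K,R,t=cam('wrist')
print(o['time'],o['position'],o['tool_rot'],o['grip_width'])
np.savez('w2.npz',im=im,K=K,R=R,t=t)
cv2.imwrite('pics/w2.png',im)
E
```

```text
4.075 [ 0.60550371 -0.21350081  0.34560921] [ 6.86346072e-01  7.27274754e-01 -4.92612051e-04  5.08782585e-04] 0.021825863519978048
```

View pics/w2.png

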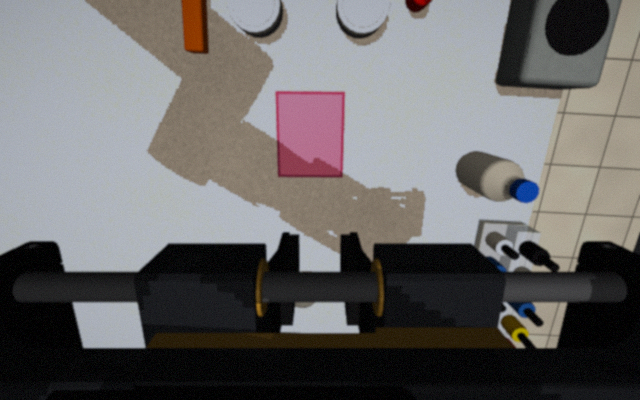

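The pad is at (277..344, 92..177) and the pots are cut off at the top edge. I'll step forward 12 cm for the pots.

Request:
jog_arm(
  motion=[1, 0, 0, 0, 0, 0, 0.5, 1, 0, 0, 0, 0, 0, 0.5, 1, 0, 0, 0, 0, 0, 0.5, 0, 0, 0, 0, 0, 0, 0.5],
)

```text
time: 4.62
position: [0.5973, -0.0857, 0.3453]
tool_rot: [0.683, 0.731, -0.0, -0.001]
ft_force: [0.3, -1.1, -0.1]
grip_width: 0.0216
grip_force: 0.0
```

```bash
python3 - <<'E'
from h import *
o,im,K,R,t=cam('wrist')
print(o['time'],o['position'],o['tool_rot'],o['grip_width'])
np.savez('w3.npz',im=im,K=K,R=R,t=t)
cv2.imwrite('pics/w3.png',im)
def mask(im,lo,hi): return cv2.inRange(cv2.cvtColor(im,cv2.COLOR_BGR2HSV),lo,hi)
def rect(im,lo,hi,near,z,K,R,t):
    m=mask(im,lo,hi); m=cv2.morphologyEx(m,cv2.MORPH_CLOSE,np.ones((9,9)))
    cs,_=cv2.findContours(m,cv2.RETR_EXTERNAL,cv2.CHAIN_APPROX_NONE)
    c=max([c for c in cs if cv2.pointPolygonTest(c,near,True)>-15],key=cv2.contourArea)
    P=unproj(c[:,0,:],z,K,R,t)[:,:2]
    return cv2.minAreaRect((P*1000).astype(np.float32))
w=np.load('w1.npz'); print('palette',rect(w['im'],(120,60,30),(150,255,255),(338,177),.015,w['K'],w['R'],w['t']))
w=np.load('w2.npz'); print('pad',rect(w['im'],(150,60,60),(179,255,255),(310,120),0,w['K'],w['R'],w['t']))
if 1: print('pad3',rect(im,(150,60,60),(179,255,255),(310,205),0,K,R,t))
E
```

```text
4.625 [ 0.59727381 -0.08567281  0.34533179] [ 6.82601467e-01  7.30789670e-01 -1.10655783e-04 -1.29734962e-03] 0.021616994011731172
palette ((606.662109375, 139.32391357421875), (90.1864242553711, 63.98504638671875), 73.24443817138672)
pad ((589.162841796875, -183.096435546875), (100.530517578125, 126.52711486816406), 2.7874796390533447)
pad3 ((589.2044677734375, -183.32183837890625), (100.27754211425781, 126.15526580810547), 2.7142298221588135)
```

View pics/w3.png

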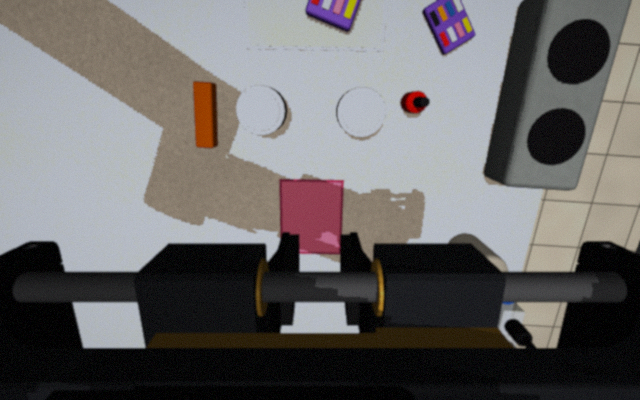

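The pots are at (261,110) and (361,112), and everything needed is visible. Next I fit the lid circles.

```bash
python3 - <<'E'
from h import *
w=np.load('w3.npz')
s=2000
for z in(.04,):
    b=rectify(w['im'],w['K'],w['R'],w['t'],z,.45,.71,-.12,.08,s)
    g=cv2.GaussianBlur(cv2.cvtColor(b,cv2.COLOR_BGR2GRAY),(0,0),2)
    cc=cv2.HoughCircles(g,cv2.HOUGH_GRADIENT,1,200,param1=60,param2=15,minRadius=50,maxRadius=76)
    for u,v,r in cc[0][:4]:
        print('x',.71-v/s,'y',.08-u/s,'r',r/s); cv2.circle(b,(int(u),int(v)),int(r),(0,0,255),1)
cv2.imwrite('pics/b3.png',b)
E
```

```text
x 0.51374996 y -0.022250004 r 0.03085
x 0.64825 y -0.014750004 r 0.03195
```

View pics/b3.png

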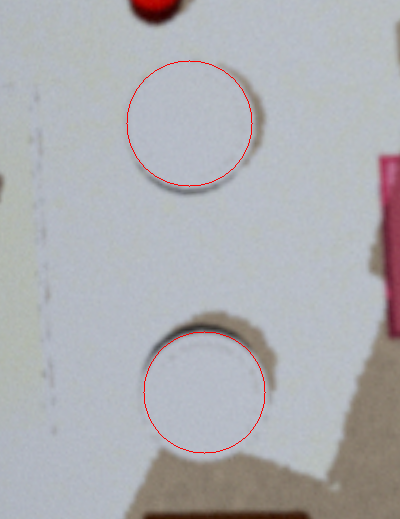

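```bash
cat >> h.py <<'E'
O=np.array([.5808,-.0185]);A=2.8
def W(px,py):
    a=np.radians(A);return O+np.array([np.cos(a)*px-np.sin(a)*py,np.sin(a)*px+np.cos(a)*py])/1e3
def P(x):
    a=np.radians(A);d=(np.array(x)[:2]-O)*1e3;return np.array([np.cos(a)*d[0]+np.sin(a)*d[1],-np.sin(a)*d[0]+np.cos(a)*d[1]])
E
python3 -c "
from h import *
plan([*W(104,156),.15],A,24,-.15)"
```

```text
0.233,0.099,0.203,-0.001,0,0.948,-0.150,
0.239,0.083,0.203,-0.001,0,0.948,-0.150,
0.244,0.067,0.204,-0.001,0,0.948,-0.150,
0.248,0.051,0.204,-0.001,0,0.948,-0.150,
0.251,0.034,0.204,-0.001,0,0.948,-0.150,
0.253,0.017,0.204,-0.001,0,0.948,-0.150,
0.253,0.001,0.204,-0.001,0,0.948,-0.150,
0.253,-0.016,0.204,-0.001,0,0.948,-0.150,
0.251,-0.033,0.204,-0.001,0,0.948,-0.150,
0.248,-0.049,0.204,-0.001,0,0.948,-0.150,
0.245,-0.066,0.204,-0.001,0,0.948,-0.150,
0.240,-0.082,0.204,-0.001,0,0.948,-0.150,
0.234,-0.097,0.204,-0.001,0,0.948,-0.150,
0.227,-0.113,0.204,-0.001,0,0.948,-0.150,
0.219,-0.128,0.204,-0.001,0,0.948,-0.150,
0.210,-0.142,0.204,-0.001,0,0.948,-0.150,
0.200,-0.155,0.204,-0.001,0,0.948,-0.150,
0.189,-0.168,0.204,-0.001,0,0.948,-0.150,
0.178,-0.180,0.204,-0.001,0,0.948,-0.150,
0.165,-0.192,0.204,-0.001,0,0.948,-0.150,
0.152,-0.202,0.204,-0.001,0,0.948,-0.150,
0.139,-0.212,0.204,-0.001,0,0.948,-0.150,
0.124,-0.221,0.204,-0.001,0,0.948,-0.150,
0.109,-0.228,0.204,-0.001,0,0.948,-0.150,
```

Request:
jog_arm(
  motion=[0.23, 0.1, 0.2, 0, 0, 0.95, -0.15, 0.24, 0.08, 0.2, 0, 0, 0.95, -0.15, 0.24, 0.07, 0.2, 0, 0, 0.95, -0.15, 0.25, 0.05, 0.2, 0, 0, 0.95, -0.15, 0.25, 0.03, 0.2, 0, 0, 0.95, -0.15, 0.25, 0.02, 0.2, 0, 0, 0.95, -0.15, 0.25, 0, 0.2, 0, 0, 0.95, -0.15, 0.25, -0.02, 0.2, 0, 0, 0.95, -0.15, 0.25, -0.03, 0.2, 0, 0, 0.95, -0.15, 0.25, -0.05, 0.2, 0, 0, 0.95, -0.15, 0.24, -0.07, 0.2, 0, 0, 0.95, -0.15, 0.24, -0.08, 0.2, 0, 0, 0.95, -0.15],
)

```text
time: 6.18
position: [0.6385, 0.0239, 0.2489]
tool_rot: [0.914, 0.406, -0.0, -0.0]
ft_force: [0.6, 0.4, -0.4]
grip_width: 0.0501
grip_force: 0.0
```

Request:
jog_arm(
  motion=[0.23, -0.1, 0.2, 0, 0, 0.95, -0.15, 0.23, -0.11, 0.2, 0, 0, 0.95, -0.15, 0.22, -0.13, 0.2, 0, 0, 0.95, -0.15, 0.21, -0.14, 0.2, 0, 0, 0.95, -0.15, 0.2, -0.15, 0.2, 0, 0, 0.95, -0.15, 0.19, -0.17, 0.2, 0, 0, 0.95, -0.15, 0.18, -0.18, 0.2, 0, 0, 0.95, -0.15, 0.16, -0.19, 0.2, 0, 0, 0.95, -0.15, 0.15, -0.2, 0.2, 0, 0, 0.95, -0.15, 0.14, -0.21, 0.2, 0, 0, 0.95, -0.15, 0.12, -0.22, 0.2, 0, 0, 0.95, -0.15, 0.11, -0.23, 0.2, 0, 0, 0.95, -0.15],
)

```text
time: 7.68
position: [0.6788, 0.1381, 0.1528]
tool_rot: [1.0, 0.02, -0.0, 0.0]
ft_force: [0.4, 0.6, -0.7]
grip_width: 0.05
grip_force: 0.0
```

Request:
jog_arm(
  motion=[0, 0, 0, 0, 0, 0, -0.15],
)

```text
time: 7.8
position: [0.6782, 0.1386, 0.1524]
tool_rot: [1.0, 0.022, -0.001, 0.0]
ft_force: [-0.5, 0.1, 0.7]
grip_width: 0.0497
grip_force: 0.0
```

```bash
python3 -c "
from h import *
o=robot.get_obs();print(o['q'],o['position'],P(o['position']),o['grip_width'])
plan([*W(104,156),.018],A,5,-.15)"
```

```text
[ 4.06527466e-02  7.07152232e-01  1.31779626e+00 -3.02161710e-04
  1.11888034e+00  1.56790554e+00] [0.6782148  0.13859817 0.15237213] [104.97271124 152.15192455] 0.049740347663281635
-0.003,-0.019,0.672,0.001,0.006,-0.015,-0.150,
-0.004,-0.019,0.672,0.001,0.006,-0.015,-0.150,
-0.004,-0.019,0.672,0.001,0.006,-0.015,-0.150,
-0.004,-0.019,0.672,0.001,0.006,-0.015,-0.150,
-0.005,-0.019,0.672,0.001,0.006,-0.015,-0.150,
```

Request:
jog_arm(
  motion=[0, -0.02, 0.67, 0, 0, 0, -0.15, 0, -0.02, 0.67, 0, 0, 0, -0.15, 0, -0.02, 0.67, 0, 0, 0, -0.15, 0, -0.02, 0.67, 0, 0, 0, -0.15, 0, -0.02, 0.67, 0, 0, 0, -0.15, 0, 0, 0, 0, 0, 0, -0.15],
)

```text
time: 8.55
position: [0.6766, 0.1419, 0.0174]
tool_rot: [1.0, 0.021, -0.003, 0.0]
ft_force: [-0.2, 0.2, -0.5]
grip_width: 0.0499
grip_force: 0.0
```

Request:
jog_arm(
  motion=[-0.3, 0, 0, 0, 0, 0, -0.15, -0.2, 0, 0, 0, 0, 0, -0.15, -0.12, 0, 0, 0, 0, 0, -0.15, -0.12, 0, 0, 0, 0, 0, -0.15, -0.12, 0, 0, 0, 0, 0, -0.15, -0.12, 0, 0, 0, 0, 0, -0.15, -0.12, 0, 0, 0, 0, 0, -0.15, -0.12, 0, 0, 0, 0, 0, -0.15, -0.1, 0, 0, 0, 0, 0, -0.15, -0.1, 0, 0, 0, 0, 0, -0.15, -0.1, 0, 0, 0, 0, 0, -0.15, 0, 0, 0, 0, 0, 0, -0.15],
)

```text
time: 10.05
position: [0.6167, 0.1402, 0.0193]
tool_rot: [1.0, 0.021, -0.001, 0.0]
ft_force: [0.7, 0.4, 0.4]
grip_width: 0.05
grip_force: 0.3
```

```bash
python3 -c "
from h import *
o,im,K,R,t=cam('top')
print(o['position'],P(o['position']),o['tool_rot'],o['ft_force'])
cv2.imwrite('pics/t2.png',cv2.resize(im[120:260,210:410],None,fx=4,fy=4))"
```

```text
[0.61674541 0.14024608 0.01926438] [ 43.65720207 156.80062924] [ 9.99768634e-01  2.14854429e-02 -1.02201395e-03  9.51521684e-05] [0.71102512 0.35985504 0.40657793]
```

View pics/t2.png

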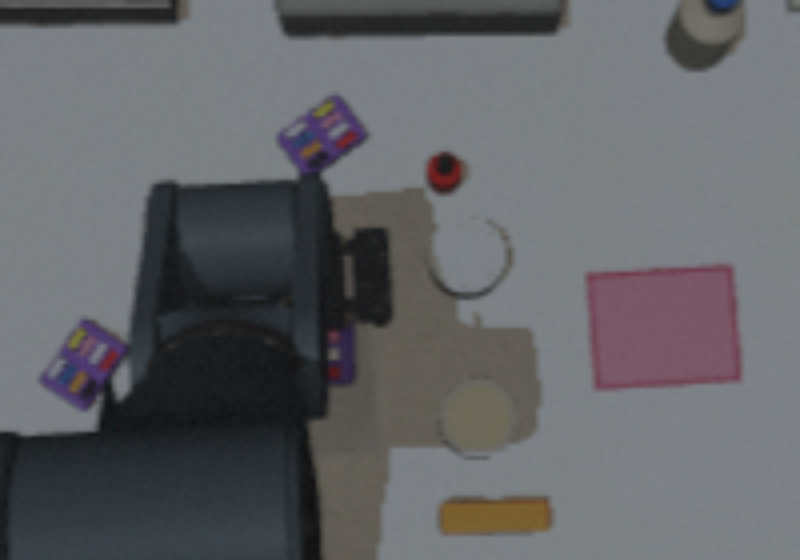

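Request:
jog_arm(
  motion=[-0.06, 0, 0, 0, 0, 0, -0.15, 0, 0, 0, 0, 0, 0, -0.15, 0.3, 0, 0, 0, 0, 0, -0.15, 0.2, 0, -0.5, 0, 0, 0, -0.15, 0, 0, -1, 0, 0, 0, -0.15, 0, 0, -1, 0, 0, 0, -0.15, 0, 0, 0, 0, 0, 0, -0.15],
)

```text
time: 10.98
position: [0.6389, 0.1413, 0.1235]
tool_rot: [1.0, 0.021, 0.004, -0.0]
ft_force: [-0.4, 0.9, 0.4]
grip_width: 0.0501
grip_force: 0.0
```

```bash
python3 -c "
from h import *
plan([*W(0,165),.27],90+A,24,.5)"
```

```text
-0.067,-0.008,-0.153,0.004,-0.004,-0.941,0.500,
-0.067,-0.013,-0.153,0.004,-0.004,-0.941,0.500,
-0.066,-0.017,-0.153,0.004,-0.004,-0.941,0.500,
-0.065,-0.021,-0.153,0.004,-0.004,-0.941,0.500,
-0.063,-0.026,-0.153,0.004,-0.004,-0.941,0.500,
-0.061,-0.030,-0.153,0.004,-0.004,-0.941,0.500,
-0.059,-0.034,-0.153,0.004,-0.004,-0.941,0.500,
-0.057,-0.038,-0.153,0.004,-0.004,-0.941,0.500,
-0.054,-0.041,-0.153,0.004,-0.004,-0.941,0.500,
-0.052,-0.045,-0.153,0.004,-0.004,-0.941,0.500,
-0.049,-0.048,-0.153,0.004,-0.004,-0.941,0.500,
-0.045,-0.051,-0.153,0.004,-0.004,-0.941,0.500,
-0.042,-0.054,-0.153,0.004,-0.004,-0.941,0.500,
-0.038,-0.057,-0.153,0.004,-0.004,-0.941,0.500,
-0.035,-0.059,-0.153,0.004,-0.004,-0.941,0.500,
-0.031,-0.061,-0.153,0.004,-0.004,-0.941,0.500,
-0.027,-0.063,-0.153,0.004,-0.004,-0.941,0.500,
-0.022,-0.065,-0.153,0.004,-0.004,-0.941,0.500,
-0.018,-0.066,-0.153,0.004,-0.004,-0.941,0.500,
-0.014,-0.068,-0.153,0.004,-0.004,-0.941,0.500,
-0.009,-0.068,-0.153,0.004,-0.004,-0.941,0.500,
-0.005,-0.069,-0.153,0.004,-0.004,-0.941,0.500,
0,-0.069,-0.153,0.004,-0.004,-0.941,0.500,
0.004,-0.069,-0.153,0.004,-0.004,-0.941,0.500,
```

Request:
jog_arm(
  motion=[-0.07, -0.01, -0.15, 0, 0, -0.94, 0.5, -0.07, -0.01, -0.15, 0, 0, -0.94, 0.5, -0.07, -0.02, -0.15, 0, 0, -0.94, 0.5, -0.07, -0.02, -0.15, 0, 0, -0.94, 0.5, -0.06, -0.03, -0.15, 0, 0, -0.94, 0.5, -0.06, -0.03, -0.15, 0, 0, -0.94, 0.5, -0.06, -0.03, -0.15, 0, 0, -0.94, 0.5, -0.06, -0.04, -0.15, 0, 0, -0.94, 0.5, -0.05, -0.04, -0.15, 0, 0, -0.94, 0.5, -0.05, -0.05, -0.15, 0, 0, -0.94, 0.5, -0.05, -0.05, -0.15, 0, 0, -0.94, 0.5, -0.05, -0.05, -0.15, 0, 0, -0.94, 0.5],
)

```text
time: 12.48
position: [0.6016, 0.1439, 0.1904]
tool_rot: [0.915, 0.404, -0.001, -0.0]
ft_force: [0.2, -0.5, -0.6]
grip_width: 0.0218
grip_force: 0.0
```

Request:
jog_arm(
  motion=[-0.04, -0.05, -0.15, 0, 0, -0.94, 0.5, -0.04, -0.06, -0.15, 0, 0, -0.94, 0.5, -0.03, -0.06, -0.15, 0, 0, -0.94, 0.5, -0.03, -0.06, -0.15, 0, 0, -0.94, 0.5, -0.03, -0.06, -0.15, 0, 0, -0.94, 0.5, -0.02, -0.07, -0.15, 0, 0, -0.94, 0.5, -0.02, -0.07, -0.15, 0, 0, -0.94, 0.5, -0.01, -0.07, -0.15, 0, 0, -0.94, 0.5, -0.01, -0.07, -0.15, 0, 0, -0.94, 0.5, 0, -0.07, -0.15, 0, 0, -0.94, 0.5, 0, -0.07, -0.15, 0, 0, -0.94, 0.5, 0, -0.07, -0.15, 0, 0, -0.94, 0.5],
)

```text
time: 13.98
position: [0.5685, 0.1468, 0.2625]
tool_rot: [0.69, 0.724, -0.001, -0.001]
ft_force: [-0.8, 0.6, -0.2]
grip_width: 0.022
grip_force: 0.0
```

Request:
jog_arm(
  motion=[0, 0, 0, 0, 0, 0, 0.5],
)

```text
time: 14.1
position: [0.5689, 0.1469, 0.263]
tool_rot: [0.691, 0.723, -0.0, -0.0]
ft_force: [-0.4, 0.4, -0.7]
grip_width: 0.0216
grip_force: 0.0
```

```bash
cat >> h.py <<'E'
def palette(near_w):
    o,im,K,R,t=cam('wrist')
    m=cv2.inRange(cv2.cvtColor(im,cv2.COLOR_BGR2HSV),(120,60,30),(150,255,255))
    m=cv2.morphologyEx(m,cv2.MORPH_CLOSE,np.ones((9,9)))
    cs,_=cv2.findContours(m,cv2.RETR_EXTERNAL,cv2.CHAIN_APPROX_NONE)
    best=None
    for c in cs:
        if cv2.contourArea(c)<300: continue
        r=cv2.minAreaRect((unproj(c[:,0,:],.015,K,R,t)[:,:2]*1000).astype(np.float32))
        if best is None or np.hypot(*(np.array(r[0])/1e3-near_w))<np.hypot(*(np.array(best[0])/1e3-near_w)): best=r
    print('palette',best,'pots frame',P(np.array(best[0])/1e3)); return o,im
E
python3 - <<'E'
from h import *
o,im=palette(W(0,156));cv2.imwrite('pics/w4.png',im)
print(o['time'],P(o['position']),o['position'][2],o['tool_rot'],o['grip_width'])
E
```

```text
palette ((571.9842529296875, 125.86611938476562), (63.66470718383789, 90.57598114013672), 1.1379179954528809) pots frame [ -1.75297058 144.62441328]
14.1 [ -3.83763518 165.76426635] 0.26298157969295616 [ 6.90543365e-01  7.23290845e-01 -3.28922576e-04 -3.26694740e-04] 0.021598201249058924
```

View pics/w4.png

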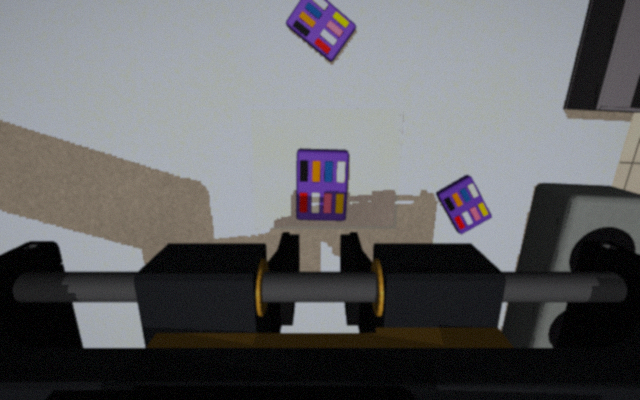

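```bash
python3 -c "
from h import *
plan([*W(-2,212),.26],90+A,3,.5)"
```

```text
0.386,0.015,0.023,-0.006,0,-0.014,0.500,
0.386,0.015,0.023,-0.006,0,-0.014,0.500,
0.386,0.015,0.023,-0.006,0,-0.014,0.500,
```

Request:
jog_arm(
  motion=[0.39, 0.02, 0, 0, 0, -0.01, 0.5, 0.39, 0.02, 0.2, 0, 0, -0.01, 0.5, 0.39, 0.02, 0.9, 0, 0, -0.02, 0.5, 0, 0, 0.9, 0, 0, 0, 0.5, 0, 0, 0.9, 0, 0, 0, 0.5, 0, 0, 0.9, 0, 0, 0, 0.5, 0, 0, 0.9, 0, 0, 0, 0.5, 0, 0, 0.9, 0, 0, 0, 0.5, 0, 0, 0, 0, 0, 0, 0.5],
)

```text
time: 15.28
position: [0.5661, 0.1944, 0.0362]
tool_rot: [0.689, 0.725, -0.003, -0.002]
ft_force: [-0.5, 0.0, -0.4]
grip_width: 0.0217
grip_force: 0.0
```

```bash
python3 -c "
from h import *
o=robot.get_obs();print(o['time'],P(o['position']),o['position'][2],o['tool_rot'])
plan([*W(-1.5,158),.018],90+A,12,.5)"
```

```text
15.275 [ -4.26482997 213.33071125] 0.03623239108774241 [ 0.68899238  0.72475859 -0.0029464  -0.00240908]
-0.115,0.006,0.038,-0.009,0.001,0.002,0.500,
-0.115,0.006,0.038,-0.009,0.001,0.002,0.500,
-0.115,0.006,0.038,-0.009,0.001,0.002,0.500,
-0.115,0.006,0.038,-0.009,0.001,0.002,0.500,
-0.115,0.006,0.038,-0.009,0.001,0.002,0.500,
-0.115,0.006,0.038,-0.009,0.001,0.002,0.500,
-0.115,0.006,0.038,-0.009,0.001,0.002,0.500,
-0.115,0.006,0.038,-0.009,0.001,0.002,0.500,
-0.115,0.006,0.038,-0.009,0.001,0.002,0.500,
-0.115,0.006,0.038,-0.009,0.001,0.002,0.500,
-0.115,0.006,0.038,-0.009,0.001,0.002,0.500,
-0.115,0.006,0.038,-0.009,0.001,0.002,0.500,
```

Request:
jog_arm(
  motion=[0, 0.06, 0.45, -0.1, 0, 0, 0.5, -0.14, 0, 0, 0, 0, 0, 0.5, -0.12, 0, 0, 0, 0, 0, 0.5, -0.12, 0, 0, 0, 0, 0, 0.5, -0.12, 0, 0, 0, 0, 0, 0.5, -0.12, 0, 0, 0, 0, 0, 0.5, -0.12, 0, 0, 0, 0, 0, 0.5, -0.12, 0, 0, 0, 0, 0, 0.5, -0.12, 0, 0, 0, 0, 0, 0.5, -0.12, 0, 0, 0, 0, 0, 0.5, -0.12, 0, 0, 0, 0, 0, 0.5, -0.12, 0, 0, 0, 0, 0, 0.5],
)

```text
time: 16.77
position: [0.5741, 0.14, 0.0215]
tool_rot: [0.689, 0.725, 0.002, 0.002]
ft_force: [-0.8, 2.1, 1.7]
grip_width: 0.0216
grip_force: 0.8
```

Request:
jog_arm(
  motion=[-0.06, 0, 0, 0, 0, 0, 0.5, 0, 0, 0, 0, 0, 0, 0.5],
)

```text
time: 17.02
position: [0.5741, 0.1374, 0.0214]
tool_rot: [0.689, 0.725, 0.002, 0.002]
ft_force: [0.0, 0.2, 0.4]
grip_width: 0.0218
grip_force: 0.0
```

```bash
python3 -c "
from h import *
o=robot.get_obs();print(o['time'],P(o['position']),o['position'][2],o['tool_rot'],o['ft_force'])
"
```

```text
17.025 [  0.92332416 156.03714233] 0.021392382419562317 [0.6892541  0.72451232 0.00219192 0.00242277] [0.02918774 0.23825853 0.40879524]
```

Request:
jog_arm(
  motion=[0.4, 0, 0, 0, 0, 0, 0.5, 0, 0, -1, 0, 0, 0, 0.5, 0, 0, -1, 0, 0, 0, 0.5, -0.3, 0, -1, 0, 0, 0, 0.5, -0.3, 0, -1, 0, 0, 0, 0.5, -0.3, 0, -1, 0, 0, 0, 0.5, -0.3, 0, -1, 0, 0, 0, 0.5, 0, 0, 0, 0, 0, 0, 0.5],
)

```text
time: 18.02
position: [0.5763, 0.1062, 0.2653]
tool_rot: [0.689, 0.724, 0.005, 0.005]
ft_force: [0.7, 0.2, 0.3]
grip_width: 0.0219
grip_force: 0.0
```

```bash
python3 - <<'E'
from h import *
o,im=palette(W(0,102));cv2.imwrite('pics/w5.png',im)
print(o['time'],P(o['position']),o['position'][2],o['tool_rot'],o['grip_width'])
E
```

```text
palette ((574.6083984375, 83.24148559570312), (63.39362335205078, 89.4156494140625), 2.598935604095459) pots frame [ -1.21416149 101.92247855]
18.025 [  1.56219394 124.79921731] 0.26526913764210125 [0.68925345 0.72448085 0.00526509 0.00542783] 0.021912082265635253
```

```bash
python3 -c "
from h import *
plan([*W(-1,169),.20],90+A,2,.5)"
```

```text
0.548,-0.020,0.787,0.074,0.001,0.009,0.500,
0.548,-0.016,0.788,0.074,0.001,0.009,0.500,
```

Request:
jog_arm(
  motion=[0.55, -0.02, 0.4, 0.07, 0, 0, 0.5, 0.55, -0.02, 0.8, 0.07, 0, 0.01, 0.5, 0, 0, 0.9, 0, 0, 0, 0.5, 0, 0, 0.9, 0, 0, 0, 0.5, 0, 0, 0.9, 0, 0, 0, 0.5, 0, 0, 0.9, 0, 0, 0, 0.5, 0, 0, 0.9, 0, 0, 0, 0.5, 0, 0, 0, 0, 0, 0, 0.5],
)

```text
time: 19.08
position: [0.5659, 0.1502, 0.0295]
tool_rot: [0.689, 0.725, -0.005, -0.004]
ft_force: [0.6, 0.5, 0.6]
grip_width: 0.0216
grip_force: 0.0
```

```bash
python3 -c "
from h import *
o=robot.get_obs();print(o['time'],P(o['position']),o['position'][2],o['tool_rot'])
plan([*W(0,90),.018],90+A,12,.5)"
```

```text
19.075 [ -6.65376954 169.25352195] 0.029531561793910796 [ 0.68919445  0.72454748 -0.00474224 -0.00441338]
-0.165,0.014,0.024,-0.015,0,0.001,0.500,
-0.165,0.014,0.024,-0.015,0,0.001,0.500,
-0.165,0.014,0.024,-0.015,0,0.001,0.500,
-0.165,0.014,0.024,-0.015,0,0.001,0.500,
-0.165,0.014,0.024,-0.015,0,0.001,0.500,
-0.165,0.014,0.024,-0.015,0,0.001,0.500,
-0.165,0.014,0.024,-0.015,0,0.001,0.500,
-0.165,0.014,0.024,-0.015,0,0.001,0.500,
-0.165,0.014,0.024,-0.015,0,0.001,0.500,
-0.165,0.014,0.024,-0.015,0,0.001,0.500,
-0.165,0.014,0.024,-0.015,0,0.001,0.500,
-0.165,0.014,0.024,-0.015,0,0.001,0.500,
```

Request:
jog_arm(
  motion=[0, 0.12, 0.27, -0.17, 0, 0, 0.5, 0, 0, 0, 0, 0, 0, 0.5],
)

```text
time: 19.32
position: [0.5753, 0.1502, 0.023]
tool_rot: [0.689, 0.724, 0.004, 0.003]
ft_force: [-0.6, 0.3, 0.4]
grip_width: 0.0215
grip_force: 0.0
```

```bash
python3 -c "
from h import *
o=robot.get_obs();print(o['time'],P(o['position']),o['position'][2],o['tool_rot'])
plan([*W(0,90),.018],90+A,12,.5)" | head -4
```

```text
19.325 [  2.7278811  168.77432642] 0.023047955426221158 [0.68942076 0.72434329 0.00368461 0.00349768]
-0.164,-0.006,0.010,0.012,0,0.001,0.500,
-0.164,-0.006,0.010,0.012,0,0.001,0.500,
-0.164,-0.006,0.010,0.012,0,0.001,0.500,
```

Request:
jog_arm(
  motion=[0, 0, 0, 0, 0, 0, 0.5],
)

```text
time: 19.45
position: [0.5754, 0.1501, 0.0238]
tool_rot: [0.69, 0.724, 0.004, 0.004]
ft_force: [0.5, -0.6, 0.0]
grip_width: 0.0218
grip_force: 0.0
```

```bash
python3 -c "
from h import *
o=robot.get_obs();print(o['time'],P(o['position']),o['position'][2],o['tool_rot'])
plan([*W(0,90),.018],90+A,12,.5)" | head -3
```

```text
19.45 [  2.87680559 168.63247842] 0.023754688318524834 [0.6895001  0.72426511 0.00396139 0.00373795]
-0.164,-0.006,0.012,0.013,0,0,0.500,
-0.164,-0.006,0.012,0.013,0,0,0.500,
```

Request:
jog_arm(
  motion=[0, -0.07, 0.12, 0.08, 0, 0, 0.5, 0, 0, 0, 0, 0, 0, 0.5],
)

```text
time: 19.7
position: [0.5717, 0.1498, 0.0179]
tool_rot: [0.69, 0.724, 0.001, 0.001]
ft_force: [-0.4, -1.2, 0.2]
grip_width: 0.0217
grip_force: 0.0
```

```bash
python3 -c "
from h import *
o=robot.get_obs();print(o['time'],P(o['position']),o['position'][2],o['tool_rot'])
plan([*W(0,90),.018],90+A,12,.5)" | head -3
```

```text
19.7 [ -0.91447979 168.51828365] 0.017947376179272667 [0.68953572 0.7242502  0.00105935 0.00100861]
-0.164,0.002,0,0.003,0,0,0.500,
-0.164,0.002,0,0.003,0,0,0.500,
```

Request:
jog_arm(
  motion=[-0.2, 0, 0, 0, 0, 0, 0.5, -0.15, 0.003, 0, 0, 0, 0, 0.5, -0.15, 0.003, 0, 0, 0, 0, 0.5, -0.15, 0.003, 0, 0, 0, 0, 0.5, -0.15, 0.003, 0, 0, 0, 0, 0.5, -0.15, 0.003, 0, 0, 0, 0, 0.5, -0.15, 0.003, 0, 0, 0, 0, 0.5, -0.15, 0.003, 0, 0, 0, 0, 0.5, -0.15, 0.003, 0, 0, 0, 0, 0.5, -0.15, 0.003, 0, 0, 0, 0, 0.5, -0.15, 0.003, 0, 0, 0, 0, 0.5, 0, 0, 0, 0, 0, 0, 0.5],
)

```text
time: 21.2
position: [0.5766, 0.0812, 0.0178]
tool_rot: [0.69, 0.724, 0.001, 0.001]
ft_force: [-0.1, 0.2, -0.1]
grip_width: 0.022
grip_force: 0.0
```

```bash
python3 -c "
from h import *
o=robot.get_obs();print(o['time'],P(o['position']),o['position'][2],o['tool_rot'])
plan([*W(.5,30),.018],90+A,12,.5)" | head -3
```

```text
21.2 [ 0.71612183 99.73905967] 0.017790303890850075 [0.68963417 0.7241559  0.00103853 0.00136292]
-0.145,0,0,0.004,0.001,0,0.500,
-0.145,0,0,0.004,0.001,0,0.500,
```

Request:
jog_arm(
  motion=[-0.12, 0, 0, 0, 0, 0, 0.5, -0.12, 0, 0, 0, 0, 0, 0.5, -0.12, 0, 0, 0, 0, 0, 0.5, -0.12, 0, 0, 0, 0, 0, 0.5, -0.12, 0, 0, 0, 0, 0, 0.5, -0.12, 0, 0, 0, 0, 0, 0.5],
)

```text
time: 21.95
position: [0.578, 0.0528, 0.0179]
tool_rot: [0.69, 0.724, 0.001, 0.001]
ft_force: [0.2, 0.2, 0.4]
grip_width: 0.0218
grip_force: 0.3
```

Request:
jog_arm(
  motion=[-0.15, 0, 0, 0, 0, 0, 0.5, -0.15, 0, 0, 0, 0, 0, 0.5, -0.15, 0, 0, 0, 0, 0, 0.5, -0.15, 0, 0, 0, 0, 0, 0.5, -0.15, 0, 0, 0, 0, 0, 0.5, -0.15, 0, 0, 0, 0, 0, 0.5, -0.15, 0, 0, 0, 0, 0, 0.5, -0.15, 0, 0, 0, 0, 0, 0.5, 0, 0, 0, 0, 0, 0, 0.5],
)

```text
time: 23.08
position: [0.5806, 0.0046, 0.018]
tool_rot: [0.69, 0.724, 0.001, 0.001]
ft_force: [-1.1, 0.4, 1.3]
grip_width: 0.0218
grip_force: 0.0
```

```bash
python3 -c "
from h import *
o,im,K,R,t=cam('top')
cv2.imwrite('pics/t3.png',cv2.resize(im[120:260,280:480],None,fx=4,fy=4))
print(o['time'],P(o['position']),o['position'][2],o['tool_rot'],o['ft_force'])
plan([*W(.5,-111),.018],90+A,12,.5)" | head -3
```

```text
23.075 [ 0.89658729 23.11624594] 0.017951954305031735 [0.68970974 0.72408342 0.0012949  0.00141581] [-1.06921654  0.40099834  1.29867899]
-0.280,-0.001,0,0.004,0,0,0.500,
-0.280,-0.001,0,0.004,0,0,0.500,
```

View pics/t3.png

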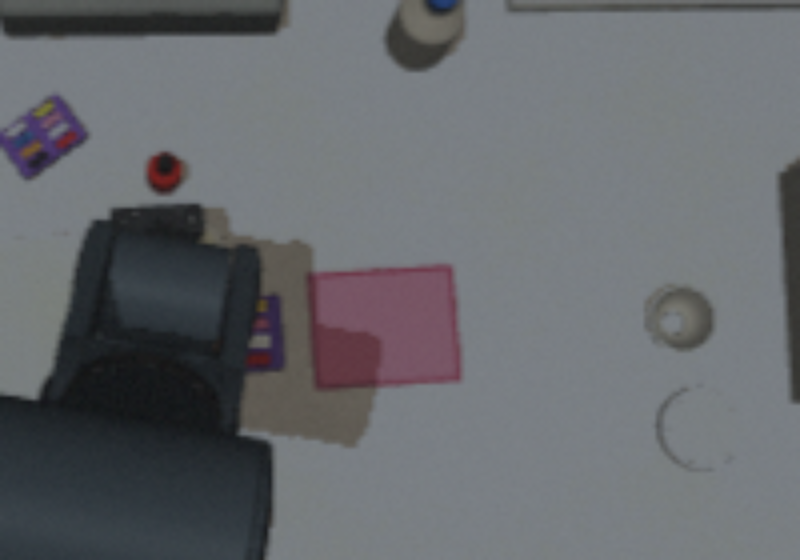

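The palette is passing cleanly through the gap, with its front end at (283,333) and no contact force. I'll carry on.

Request:
jog_arm(
  motion=[-0.15, 0, 0, 0, 0, 0, 0.5, -0.15, 0, 0, 0, 0, 0, 0.5, -0.15, 0, 0, 0, 0, 0, 0.5, -0.15, 0, 0, 0, 0, 0, 0.5, -0.15, 0, 0, 0, 0, 0, 0.5, -0.15, 0, 0, 0, 0, 0, 0.5, -0.15, 0, 0, 0, 0, 0, 0.5, -0.15, 0, 0, 0, 0, 0, 0.5, -0.15, 0, 0, 0, 0, 0, 0.5, -0.15, 0, 0, 0, 0, 0, 0.5, -0.15, 0, 0, 0, 0, 0, 0.5, -0.15, 0, 0, 0, 0, 0, 0.5],
)

```text
time: 24.62
position: [0.5839, -0.067, 0.0179]
tool_rot: [0.69, 0.724, 0.001, 0.001]
ft_force: [-0.7, 2.4, 1.9]
grip_width: 0.0218
grip_force: 0.9
```

Request:
jog_arm(
  motion=[-0.15, 0, 0, 0, 0, 0, 0.5, -0.15, 0, 0, 0, 0, 0, 0.5, -0.15, 0, 0, 0, 0, 0, 0.5, -0.15, 0, 0, 0, 0, 0, 0.5, -0.15, 0, 0, 0, 0, 0, 0.5, -0.15, 0, 0, 0, 0, 0, 0.5, -0.15, 0, 0, 0, 0, 0, 0.5, -0.15, 0, 0, 0, 0, 0, 0.5, -0.15, 0, 0, 0, 0, 0, 0.5, 0, 0, 0, 0, 0, 0, 0.5],
)

```text
time: 25.88
position: [0.5868, -0.1216, 0.0178]
tool_rot: [0.69, 0.724, 0.001, 0.002]
ft_force: [0.7, 0.3, 0.5]
grip_width: 0.0216
grip_force: 0.0
```

```bash
python3 -c "
from h import *
o=robot.get_obs()
print(o['time'],P(o['position']),o['position'][2],o['tool_rot'],o['ft_force'])
plan([*W(.5,-111),.018],90+A,1,.5)" | head -3
```

```text
25.875 [   0.92256294 -103.22004301] 0.017821475724930393 [0.6896653  0.72412543 0.00116677 0.00166419] [0.69759567 0.32499712 0.50874265]
-0.195,-0.011,-0.004,0.057,0.011,-0.002,0.500,
```

Request:
jog_arm(
  motion=[-0.1, 0, 0, 0, 0, 0, 0.5, -0.1, 0, 0, 0, 0, 0, 0.5, 0, 0, 0, 0, 0, 0, 0.5, 0.3, 0, 0, 0, 0, 0, 0.5, 0.1, 0, -1, 0, 0, 0, 0.5, 0, 0, -1, 0, 0, 0, 0.5, -0.3, 0, -1, 0, 0, 0, 0.5, -0.4, 0, -1, 0, 0, 0, 0.5, -0.4, 0, -1, 0, 0, 0, 0.5, -0.5, 0, -1, 0, 0, 0, 0.5, 0, 0, 0, 0, 0, 0, 0.5],
)

```text
time: 27.25
position: [0.5906, -0.178, 0.2618]
tool_rot: [0.69, 0.724, 0.002, 0.005]
ft_force: [-0.1, 1.2, -0.4]
grip_width: 0.0219
grip_force: 0.0
```

```bash
python3 - <<'E'
from h import *
o,im=palette(W(0,-165));cv2.imwrite('pics/w6.png',im)
print(o['time'],P(o['position']),o['position'][2]); print('pad',P([.5892,-.1832]))
E
```

```text
palette ((588.9964599609375, -183.39041137695312), (63.47013473510742, 89.09796905517578), 2.624908447265625) pots frame [ 1.31815876e-01 -1.65093950e+02]
27.25 [   1.99245241 -159.77443116] 0.2618164186772208
pad [   0.34441447 -164.91370889]
```

View pics/w6.png

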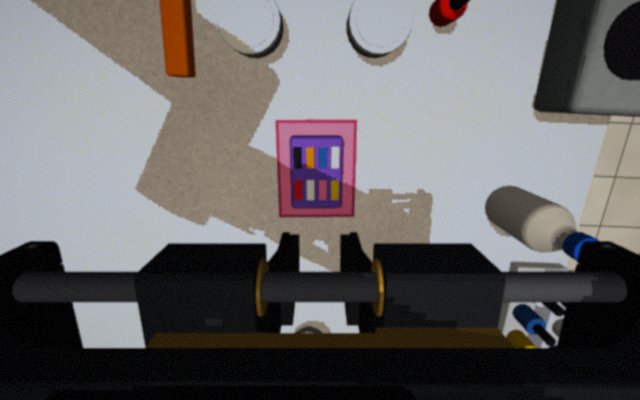

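The palette (291..343, 136..208) lies centred on the pad (277..356, 120..216). The pots, buffer and red bottle are where they were, and the arm is well clear.

```bash
python3 -c "
from rig import robot
print(robot.hand_in())"
```

```text
the job is handed in; nothing more can be done
None
```

I pushed the palette through the gap and it lies wholly on the pink pad, centred to about 1 mm and aligned with it. The gripper has drawn back clear, and I handed the job in at about 27 s.

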